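# Put up the work lamp for the synth

## Task

Put up the work lamp for the synth: swing the stand's cam lever fully open, lower the longest of the three poles from the rack through the collar until it bottoms in the stand, and swing the lever fully shut again so that the collar clamps it. Then slip the lamp head onto the top of the pole, all the way down and with its light facing the middle of the synth. Leave the other poles in the rack, and the other loose things, where they are.

Things in the scene. Friction and masses are not known exactly. Their poses are not given: they have to be found in the camera images.
- stand: Table-top lamp stand, fixed: grey round cast base 160 mm across, 12 mm thick at the rim; upright aluminium tube 28 mm across; on top a dark split collar 39 mm across, 66 to 92 mm above the table, whose two ears (reaching 41 mm from the axis) point along the stand's -x, towards the robot at yaw 0. Origin on the table, on the tube's axis; z up.
- collar_mouth (a point): Centre of the bore's mouth at the collar's top, 92 mm above the table. The bore is 18.4 mm across with the lever open; with the lever shut the collar's halves are drawn 3.2 mm closer, so that an empty shut collar lets no pole in.
- socket_floor (a point): Centre of the bore's flat floor, 22 mm above the table, 70 mm straight below the mouth.
- lever (a joint): Cam lever of the collar on an upright pivot: 0 rad shut (points along the stand's -x, straight out from the ears), 1.571 rad fully open (points along the stand's -y): a quarter turn, counter-clockwise seen from above to open; stops at both ends. Stays where it is left; friction 0.15 N m (2.5 N at the grip), pole in or not. It may start a little open.
- lever_pivot (a point): Pivot axis of the cam lever, at mid-height of the lever (79 mm above the table), on the stand's -x -y side: 30 mm in -x and 16 mm in -y of the stand's axis.
- lever_grip (a point): Point on the cam lever, 62 mm from the pivot, at mid-height (79 mm above the table). The lever is a bare aluminium blade 84 mm long from the pivot, 8 to 10 mm thick, 16 to 20 mm high; the point's x axis points from the tip to the pivot.
- rack: Wooden block, fixed to the table, 150 mm (its x) by 62 mm (its y) and 41 mm high, with three round holes 18 mm across and 35 mm deep in a row along its x at -46, 0 and +46 mm; a pole stands upright in each, in any order. Origin under its centre on the table.
- pole_long: The longest pole: bare aluminium tube 16 mm across, 170 mm long, 0.12 kg, with black end plugs tapering to 10 mm over the last 4 mm, the same at both ends. Origin at the centre of the foot, z along the pole; in the rack its foot is 6 mm and its top 176 mm above the table. Standing home in the stand its top is 192 mm above the table.
- pole_long_middle (a point): Middle of the longest pole's axis, 85 mm from either end.
- pole_mid: Spare pole of 130 mm, otherwise the same; stays in the rack. Origin at its foot.
- pole_short: Spare pole of 95 mm, otherwise the same; stays in the rack. Origin at its foot.
- lamp: Black lamp head, about 0.3 kg, standing on its flat underside: box 56 mm (its x) by 100 mm (y) by 54 mm high, cooling fins 10 mm deep on the -x face, LED light under a 20 mm deep hood on the +x face (shines along +x). Origin at the centre of the underside, where a round socket 18.4 mm across, 36 mm deep, slips over a pole's top; it needs no tightening.
- lamp_handle (a point): Middle of the lamp's handle bar, 78 mm above the underside: a bar along the lamp's y over the middle of the lamp, 14 mm thick in x, 84 mm long, 70 to 86 mm above the underside, on two posts at y = -36 and +36 mm (16 mm clear below the bar).
- lamp_seat (a point): Centre of the roof of the lamp's socket, 36 mm above the underside; meets the pole's top end when the lamp is all the way down.
- synth_edge (a point): Middle of the synth's near edge (towards the robot), 46 mm above the table; the middle of its panel lies 93 mm behind it. The synth is a dark wedge-shaped case with wooden sides and rows of knobs, 450 mm wide, at the far side of the table, fixed.
- can: Drink can, bystander, 66 mm across, 115 mm high. Origin under its centre.
- tape: Roll of gaffer tape lying flat, bystander, 110 mm across, 48 mm high. Origin under its centre.
- screwdriver: Screwdriver, bystander, 200 mm long along its x, 26 mm thick. Origin at its middle, underneath.
- pedal: Effects pedal, bystander, 66 by 118 mm, about 54 mm high. Origin under its centre.
- mug: Mug, bystander, 80 mm across with a handle to its +y, 88 mm high. Origin under its centre.

How it is judged:
By the outcome, as a careful person would: the job done as asked, in the order asked, and still so for the second after the job is handed in, with the robot touching nothing.
It also fails if it takes over 72 s, if anything falls off the work surface, if the arm or the gripper's body presses on something with over 40 N, if the wrist force passes 120 N, or if a joint passes its speed limit or range.

## Robot

A 6-joint arm with a two-finger parallel gripper is mounted at the origin on the work surface. World frame = base frame: x ahead of the robot, y to its left, z up, the work surface at z = 0. Lengths are in m, angles in rad, forces in N, time in s.
With the tool pointing down it reaches from about 0.3 to 0.75 m from the base axis. Payload 8.5 kg.
Tool frame: the origin (TCP) lies between the finger pads; the fingertips stand 14 mm ahead of it and the grasp point (between the pads) lies 5 mm behind it; z points along the fingers, y is the line along which they close (so a half turn about z gives the same grasp; the last joint's range is limited). The gripper opens to 85 mm and grips with 20 to 120 N. Pads are 22 mm wide; open, the fingers measure 114 mm over their backs; the gripper's body (76 mm by 85 mm) begins 54 mm behind the grasp point. The pads swing forward as they close: fully open they stand 13 mm farther back than shut.
Start: joints at [-1.565, 0.381, 1.297, -0, 1.464, -0.215], TCP at [0.12, -0.537, 0.245] pointing down, gripper open.
Joint ranges: [-3.11, 3.11], [-0.89, 2.33], [0.22, 2.48], [-1.42, 4.56], [0.17, 2.85], [-2.88, 2.88]. Speed limits (rad/s): [2.39, 2.39, 3.14, 3.14, 3.14, 3.14].

## Interface

Orientations are given as a unit quaternion [w, x, y, z].
In Python, from station import robot gives the robot as it stands.
- The arm moves only by the tool drive_tool, never from a script. Its argument "commands" is text: rows parted by semicolons, each of 7 numbers parted by spaces: the shift along the tool's x, y, z in mm, then the turn, a rotation vector about the tool's x, y, z in degrees, then the opening, from -1 (shut) to 1 (fully open). A call has exactly 10 rows; each row shifts and turns the commanded pose from where the row before left it, along the tool's axes as they then stand; what a row does not reach is not made up. A row lasts 1/12 s, in which the tool goes at most 41.7 mm and 7.16 degrees, less where a joint would pass 70% of its speed; a pose out of reach is approached as far as the arm can. A call with a gripper value outside its range is refused whole. The fingers move at their own pace and stop on an object; the grip force is fixed at half the most. Time passes only in rows, so rows that do not move let the fingers close, or fill a call up. It gives the time, the measured TCP pose, the force, the opening and the grip force at its end, in the units of the state.
- robot.read_state(): the state, without advancing time (a new reading comes with each control period).
- robot.grab_frame(name): name is "scene" or "side" or "wrist"; returns a dict with "image" (420x560x3 uint8, red, green, blue), "fx", "fy", "cx", "cy" (pixels), "dist_coeffs" ([k1, k2, p1, p2, k3] as OpenCV has them; the pictures are not rectified), "world_from_camera" (4x4, takes a point from camera to world coordinates). Camera axes: x right, y down, z forward; pixel columns grow to the right and rows downward; lengths in m; the calibration is good to about 2 mm. A picture is of the moment at which its call begins. There is no depth.
- robot.job_done(): hands the job in; it is judged then, once.
Trained networks look in the newest picture that a camera, given by its name, has taken for a name from the list of things; names that differ only in an ending like _2 or _b are one class to them, and where a whole thing is asked for, a point or a joint stands for the part that bears it (a point fixed in the world has none). Each returns a list of dicts, best first, with "p" (0 to 1); they miss things now and then, are a little off and sometimes report something else, mostly with a low value. They report only what shows in the picture. A call takes as long as a camera call.
- robot.trace(label, camera): "mask" (420x560 bool, what is visible of it) and "at" ([column, row] in pixels, amid what is visible of it).
The state is a dict: "clock": time; "qpos": joint angles; "qd": joint speeds; "joint_torque": joint torques, N m; "tool_pos": TCP position; "eef_rot": TCP orientation; "contact_force": force on the tool from outside, world axes, zero at the start; "ft_torque": the same for the moment, N m; "grip_width": finger opening in m; "gripper_force": force on a finger pad.
Only numpy, scipy, OpenCV 4.12 (cv2) and the standard library are available. Lean on these libraries where they do the work, as an engineer would, in place of code of your own. Each camera call takes 0.05 s, during which the arm holds its last target. There are 200 camera calls.

## Working session

There is one attempt and no reset: what is moved stays moved. The work goes in short steps, Python scripts to look and compute and a tool call to move; the robot and the scene stay as the last step left them, time stands still between calls to the robot, and variables do not carry over. Pictures are saved under pics/ and viewed, at most 10 in all, crops included, and the job is handed in when it is done.

Besides the shell and the picture viewer there is one more tool, called after "Call:" as a command line: name --argument value ..., lists and objects as JSON in quotes. drive_tool: Moves the arm, as the interface text tells. Its arguments: {"type":"object","properties":{"commands":{"type":"string"}},"required":["commands"]}

```bash
ls; mkdir -p pics; cat > h.py <<'E'
import numpy as np, cv2
from station import robot
from scipy.spatial.transform import Rotation as R
def K(f): return np.array([[f['fx'],0,f['cx']],[0,f['fy'],f['cy']],[0,0,1.]])
def ray(f,p):
    q=cv2.undistortPoints(np.array([[p]],float),K(f),np.array(f['dist_coeffs'],float))[0,0]
    T=np.array(f['world_from_camera']); d=T[:3,:3]@np.array([q[0],q[1],1]); return T[:3,3],d/np.linalg.norm(d)
def onz(f,p,z):
    o,d=ray(f,p); return o+d*(z-o[2])/d[2]
def proj(f,P):
    T=np.linalg.inv(np.array(f['world_from_camera'])); P=np.atleast_2d(np.array(P,float))
    return cv2.projectPoints(P,cv2.Rodrigues(T[:3,:3])[0],T[:3,3],K(f),np.array(f['dist_coeffs'],float))[0][:,0]
def tri(rs):
    A=np.zeros((3,3));b=np.zeros(3)
    for o,d in rs:
        M=np.eye(3)-np.outer(d,d);A+=M;b+=M@o
    return np.linalg.solve(A,b)
def save(f,n,crop=None,s=1):
    im=f['image'][:,:,::-1]
    if crop: im=im[crop[1]:crop[3],crop[0]:crop[2]]
    cv2.imwrite('pics/'+n,cv2.resize(im,None,fx=s,fy=s,interpolation=cv2.INTER_CUBIC))
def Rm(): 
    q=robot.read_state()['eef_rot']; return R.from_quat([q[1],q[2],q[3],q[0]]).as_matrix()
E
python3 - <<'E'
from h import *
F={}
ims=[]
for c in('scene','side','wrist'):
    f=F[c]=robot.grab_frame(c); ims.append(f['image'])
    print(c,np.round(f['world_from_camera'],3).tolist(),f['fx'])
    for l in('stand','lever','rack','pole_long','lamp','lamp_handle','synth_edge'):
        for r in robot.trace(l,c)[:2]:
            m=r['mask'];ys,xs=np.nonzero(m)
            print(c,l,round(r['p'],2),np.round(r['at'],1),(xs.min(),ys.min(),xs.max(),ys.max()) if len(xs) else 0)
save(F['scene'],'s0.png',s=1.4);save(F['side'],'d0.png',s=1.4)
print(robot.read_state())
E
```

```text
pics
scene [[0.524, 0.521, -0.674, 1.338], [0.852, -0.325, 0.41, -0.396], [-0.006, -0.789, -0.614, 0.78], [0.0, 0.0, 0.0, 1.0]] 413.3147705244482
scene stand 0.74 [376.7 228.4] (np.int64(355), np.int64(215), np.int64(403), np.int64(249))
scene stand 0.66 [197.9 269.7] (np.int64(168), np.int64(225), np.int64(231), np.int64(293))
scene lever 0.57 [177.2 236.2] (np.int64(169), np.int64(226), np.int64(189), np.int64(247))
scene rack 0.92 [284.1 218.4] (np.int64(260), np.int64(196), np.int64(309), np.int64(235))
scene pole_long 0.73 [196.9 268.6] (np.int64(169), np.int64(226), np.int64(231), np.int64(293))
scene pole_long 0.72 [275.6 181.7] (np.int64(271), np.int64(162), np.int64(276), np.int64(202))
scene lamp 0.73 [339.1 188.9] (np.int64(323), np.int64(170), np.int64(359), np.int64(209))
scene lamp_handle 0.87 [341.7 193. ] (np.int64(323), np.int64(170), np.int64(359), np.int64(208))
scene lamp_handle 0.5 [378.6 228.1] (np.int64(355), np.int64(215), np.int64(403), np.int64(247))
scene synth_edge 0.86 [338.2 308.3] (np.int64(235), np.int64(241), np.int64(450), np.int64(388))
scene synth_
[... 1113 characters left out ...]
clock': 1.2, 'qpos': array([-1.56532183e+00,  3.80607587e-01,  1.29741638e+00,  9.40145386e-06,
        1.46358900e+00, -2.15320977e-01]), 'qd': array([ 0.00015801, -0.00128258, -0.00026059,  0.00023795, -0.0010051 ,
        0.0012252 ]), 'joint_torque': array([-2.58482942e-04, -4.48338139e+01, -2.31466180e+01, -2.21515324e-04,
        5.79846092e-04, -2.78077529e-06]), 'tool_pos': array([ 0.12044185, -0.53663007,  0.24531279]), 'eef_rot': array([-9.61013946e-06,  9.93912412e-01,  1.10173124e-01,  5.71162236e-06]), 'contact_force': array([0.31534362, 0.84284809, 0.62236043]), 'ft_torque': array([ 0.024099  ,  0.03749556, -0.02547135]), 'gripper_force': 0.0, 'grip_width': 0.08572399598664578}
```

View pics/s0.png

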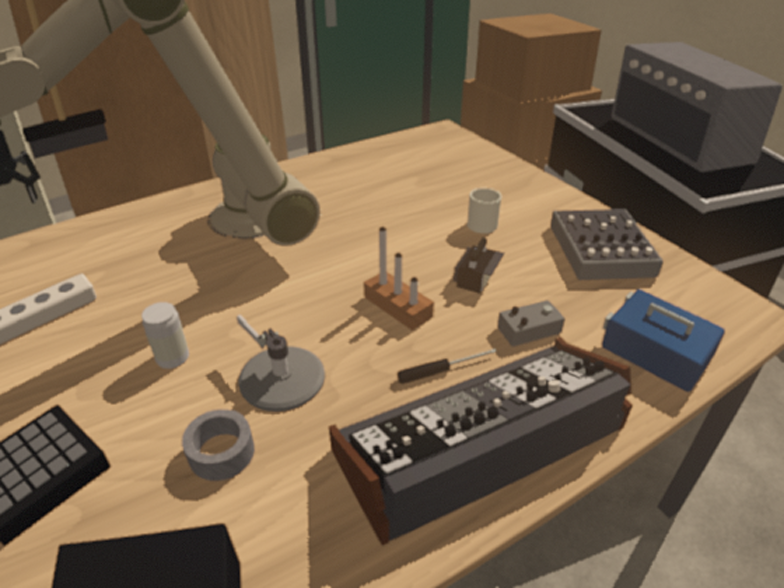

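View pics/d0.png

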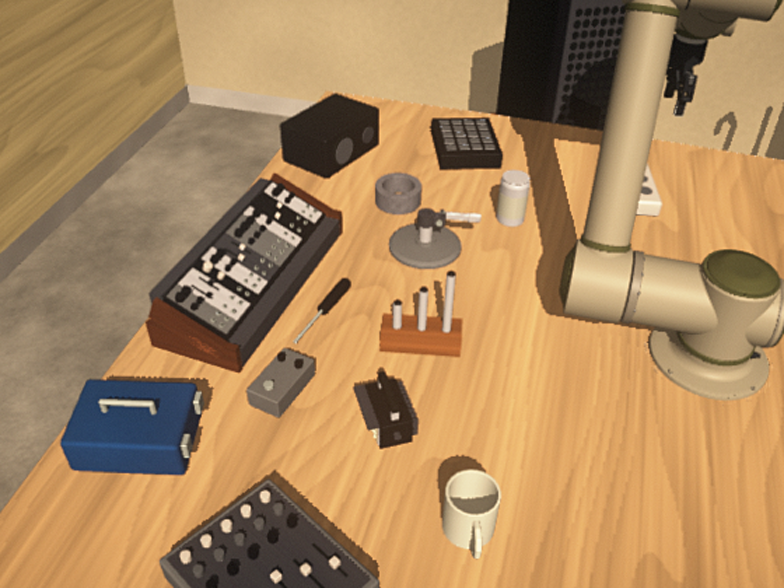

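The scene view shows the stand at (281,375)/1.4 with its lever at (245,322), the long pole top at (382,229) and the lamp at (478,265). In the side view the lever tip is at (480,217), the long pole top at (451,274) and the lamp at (388,405).

```bash
python3 - <<'E'
from h import *
s=robot.grab_frame('scene');d=robot.grab_frame('side')
P={'collartop':((277,335),(431,211)),'levertip':((240,320),(480,217)),'poletop':((382,229),(451,274)),'midtop':((398,255),(424,290)),'shorttop':((413,280),(398,303)),
'lampbarmid':((480,249),(388,388)),'synth near L':((337,432),(340,215)),'synthnear R':((553,350),(240,362))}
for k,(a,b) in P.items():
    ra=ray(s,np.array(a)/1.4);rb=ray(d,np.array(b)/1.4);p=tri([ra,rb])
    e=[np.linalg.norm(np.cross(p-r[0],r[1])) for r in(ra,rb)]
    print(k,np.round(p,3),np.round(e,4))
print('base',onz(s,np.array((281,377))/1.4,.012),onz(d,np.array((425,245))/1.4,.012))
print('lamp mask ctr', onz(s,(341,190),.04),onz(d,(274,290),.04))
E
```

```text
collartop [ 0.593 -0.17   0.1  ] [0.0017 0.0017]
levertip [ 0.493 -0.206  0.08 ] [0.0027 0.0027]
poletop [0.492 0.11  0.172] [0.0005 0.0005]
midtop [0.537 0.119 0.132] [0.0002 0.0002]
shorttop [0.582 0.126 0.096] [0.0005 0.0005]
lampbarmid [0.548 0.322 0.082] [0.0023 0.0023]
synth near L [ 0.798 -0.165  0.051] [0.0046 0.0046]
synthnear R [0.831 0.284 0.025] [0.0016 0.0016]
base [ 0.60852333 -0.17919844  0.012     ] [ 0.59986573 -0.16750737  0.012     ]
lamp mask ctr [0.55267996 0.3183461  0.04      ] [0.55245202 0.32367328 0.04      ]
```

Call:
drive_tool --commands "35 -20 0 0 0 0 1;35 -20 0 0 0 0 1;35 -20 0 0 0 0 1;35 -20 0 0 0 0 1;35 -20 0 0 0 0 1;35 -20 0 0 0 0 1;35 -20 0 0 0 0 1;35 -20 0 0 0 0 1;35 -20 0 0 0 0 1;35 -20 0 0 0 0 1"

```text
clock: 2.13
tool_pos: [0.4193, -0.2632, 0.2455]
eef_rot: [0.0, 0.994, 0.11, 0.0]
contact_force: [-0.4, -1.2, 0.9]
grip_width: 0.0855
gripper_force: 0.0
```

Call:
drive_tool --commands "17 -12 0 0 0 0 0;17 -12 0 0 0 0 0;17 -12 0 0 0 0 0;17 -12 0 0 0 0 0;17 -12 0 0 0 0 0;0 0 0 0 0 4 0;0 0 0 0 0 4 0;0 0 0 0 0 4 0;0 0 0 0 0 0.6 0;0 0 0 0 0 0 0"

```text
clock: 2.97
tool_pos: [0.4879, -0.1877, 0.2454]
eef_rot: [0.0, 1.0, 0.001, 0.0]
contact_force: [-0.1, -0.2, -0.7]
grip_width: 0.0425
gripper_force: 0.0
```

```bash
python3 - <<'E'
from h import *
f=robot.grab_frame('wrist');save(f,'w1.png',s=1.4)
for l in('stand','lever','lever_grip'):
    for r in robot.trace(l,'wrist')[:2]:
        ys,xs=np.nonzero(r['mask']);print(l,round(r['p'],2),np.round(r['at']),xs.min(),ys.min(),xs.max(),ys.max(),onz(f,r['at'],.079))
print(proj(f,[[.6,-.17,.092],[.493,-.206,.08]])*1.4, robot.read_state()['tool_pos'],np.round(Rm(),3).tolist())
E
```

```text
lever 0.92 [290. 144.] 276 97 302 193 [ 0.53384346 -0.19840457  0.079     ]
lever_grip 0.8 [293. 144.] 276 97 302 192 [ 0.53330145 -0.201207    0.079     ]
[[360.53669732  91.04521973]
 [416.28776995 261.12598172]] [ 0.48787506 -0.1877423   0.24534014] [[1.0, 0.002, -0.0], [0.002, -1.0, 0.0], [-0.0, -0.0, -1.0]]
```

View pics/w1.png

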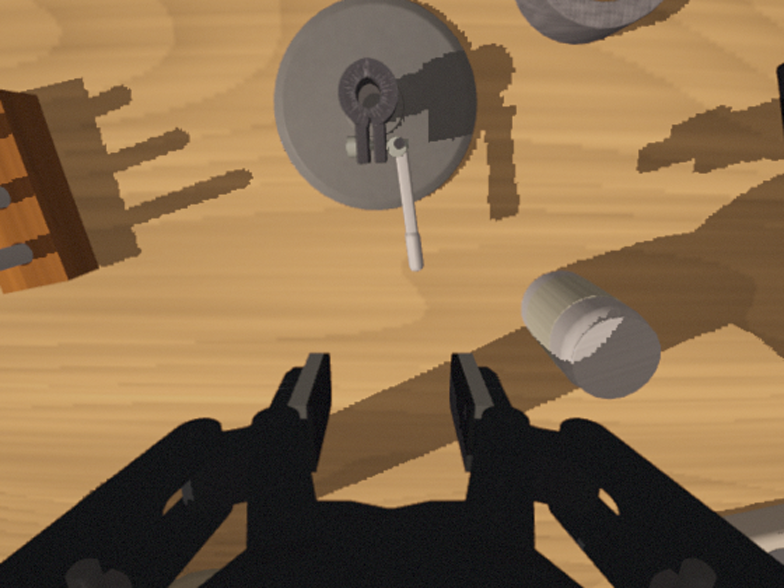

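The wrist view shows the collar bore at (370,92)/1.4, ears pointing straight down to (370,158), the lever pivot at (399,145) and its tip at (416,266). The can sits right of the lever at (590,330).

```bash
python3 - <<'E'
from h import *
f=robot.grab_frame('wrist')
for n,p,z in(('bore',(370,93),.092),('pivot',(399.5,145),.088),('tip',(416,263),.079),('ears',(370.5,152),.092),('canbot',(555,295),.115),('can',(610,350),.115)):
    print(n,np.round(onz(f,np.array(p)/1.4,z),4))
E
```

```text
bore [ 0.5989 -0.1757  0.092 ]
pivot [ 0.5691 -0.1937  0.088 ]
tip [ 0.4914 -0.206   0.079 ]
ears [ 0.5649 -0.1757  0.092 ]
canbot [ 0.4798 -0.2913  0.115 ]
can [ 0.442  -0.3325  0.115 ]
```

Call:
drive_tool --commands "20 14 0 0 0 -5 0;0 0 20 0 0 -4.5 0;0 0 25 0 0 0 0;0 0 25 0 0 0 0;0 0 25 0 0 0 0;0 0 25 0 0 0 0;0 0 25 0 0 0 0;0 0 20 0 0 0 0;0 0 2 0 0 0 -0.5;0 0 0 0 0 0 -0.5"

```text
clock: 4.05
tool_pos: [0.5077, -0.2016, 0.0778]
eef_rot: [-0.001, 0.997, 0.083, -0.001]
contact_force: [-0.2, -0.5, 0.2]
grip_width: 0.0219
gripper_force: 0.0
```

```bash
python3 - <<'E'
from h import *
f=robot.grab_frame('wrist');save(f,'w2.png')
print(robot.read_state()['tool_pos'],robot.read_state()['grip_width'])
E
```

```text
[ 0.50828933 -0.20193974  0.07896755] 0.021332329038378256
```

View pics/w2.png

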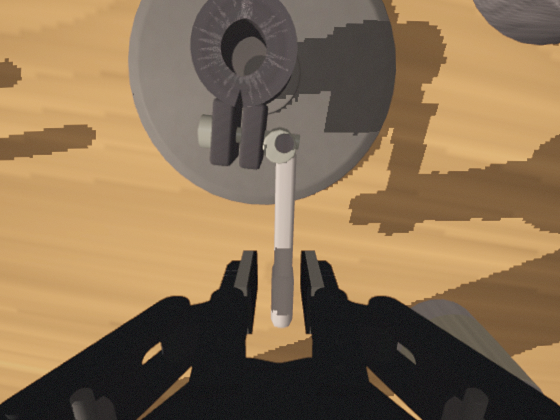

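The fingers straddle the blade, which runs from (285,145) to (282,322), with the fingers at (245,285) and (318,285).

Call:
drive_tool --commands "0.17 4.6 0 0 0 -4.25 -0.5;0.17 4.6 0 0 0 -4.25 -0.5;0.17 4.6 0 0 0 -4.25 -0.5;0.17 4.6 0 0 0 -4.25 -0.5;0.17 4.6 0 0 0 -4.25 -0.5;0.17 4.6 0 0 0 -4.25 -0.5;0.17 4.6 0 0 0 -4.25 -0.5;0.17 4.6 0 0 0 -4.25 -0.5;0.17 4.6 0 0 0 -4.25 -0.5;0.17 4.6 0 0 0 -4.25 -0.5"

```text
clock: 4.93
tool_pos: [0.531, -0.2406, 0.08]
eef_rot: [0.0, 0.898, 0.441, 0.0]
contact_force: [-3.7, 1.5, -0.4]
grip_width: 0.0216
gripper_force: 1.2
```

Call:
drive_tool --commands "0.17 4.6 0 0 0 -4.25 -0.5;0.17 4.6 0 0 0 -4.25 -0.5;0.17 4.6 0 0 0 -4.25 -0.5;0.17 4.6 0 0 0 -4.25 -0.5;0.17 4.6 0 0 0 -4.25 -0.5;0.17 4.6 0 0 0 -4.25 -0.5;0.17 4.6 0 0 0 -4.25 -0.5;0.17 4.6 0 0 0 -3.5 -0.5;0 2 0 0 0 0 -0.5;0 1 0 0 0 0 -0.5"

```text
clock: 5.77
tool_pos: [0.5683, -0.254, 0.0798]
eef_rot: [0.001, 0.736, 0.677, 0.0]
contact_force: [-2.1, -0.3, 1.6]
grip_width: 0.0211
gripper_force: 1.1
```

Call:
drive_tool --commands "0 2 0 0 0 -1 -0.5;0 2 0 0 0 -1 -0.5;0 1 0 0 0 -1 -0.5;0 1 0 0 0 -1 -0.5;0 1 0 0 0 0 -0.5;0 0 0 0 0 0 -0.5;0 0 0 0 0 0 -0.5;0 0 0 0 0 0 -0.5;0 0 0 0 0 0 -0.5;0 0 0 0 0 0 -0.5"

```text
clock: 6.6
tool_pos: [0.575, -0.2539, 0.0783]
eef_rot: [0.0, 0.711, 0.703, 0.0]
contact_force: [-0.1, -0.6, 0.5]
grip_width: 0.0212
gripper_force: 0.0
```

```bash
python3 - <<'E'
from h import *
f=robot.grab_frame('wrist');save(f,'w3.png')
print(robot.read_state()['contact_force'])
E
```

```text
[-0.03207076 -0.59637284  0.08214999]
```

View pics/w3.png

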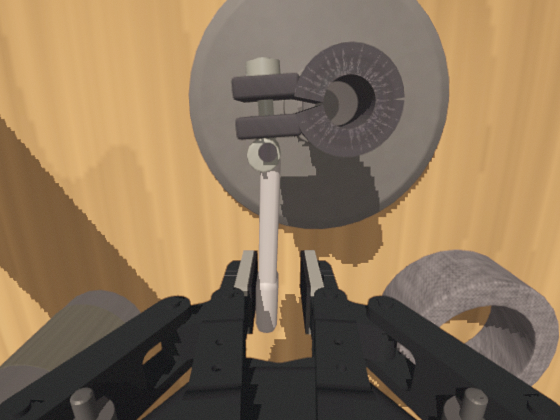

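The lever now lies nearly square to the ears, with its tip at (267,325) against the left finger. I'll press a little further to find the stop.

Call:
drive_tool --commands "0 1 0 0 0 0 -0.5;0 1 0 0 0 0 -0.5;0 0 0 0 0 0 -0.5;0 0 0 0 0 0 -0.5;0 1 0 0 0 0 -0.5;0 0 0 0 0 0 -0.5;0 0 0 0 0 0 -0.5;0 0 0 0 0 0 -0.5;0 0 0 0 0 0 -0.5;0 0 0 0 0 0 -0.5"

```text
clock: 7.48
tool_pos: [0.5778, -0.254, 0.0783]
eef_rot: [0.0, 0.711, 0.703, 0.0]
contact_force: [-2.6, -1.0, -0.0]
grip_width: 0.0214
gripper_force: 1.0
```

Call:
drive_tool --commands "0 1 0 0 0 0 -0.5;0 0 0 0 0 0 -0.5;0 1 0 0 0 0 -0.5;0 0 0 0 0 0 -0.5;0 0 0 0 0 0 -0.5;0 0 0 0 0 0 -0.5;0 0 0 0 0 0 -0.5;0 0 0 0 0 0 -0.5;0 0 0 0 0 0 -0.5;0 0 0 0 0 0 -0.5"

```text
clock: 8.32
tool_pos: [0.5799, -0.2539, 0.0783]
eef_rot: [0.0, 0.711, 0.703, 0.0]
contact_force: [-2.0, -1.4, -1.3]
grip_width: 0.0213
gripper_force: 0.7
```

Call:
drive_tool --commands "0 1 0 0 0 0 -0.5;0 1 0 0 0 0 -0.5;0 1 0 0 0 0 -0.5;0 0 0 0 0 0 -0.5;0 0 0 0 0 0 -0.5;0 0 0 0 0 0 -0.5;0 0 0 0 0 0 -0.5;0 0 0 0 0 0 -0.5;0 0 0 0 0 0 -0.5;0 0 0 0 0 0 -0.5"

```text
clock: 9.15
tool_pos: [0.5816, -0.2539, 0.0782]
eef_rot: [-0.001, 0.711, 0.703, -0.001]
contact_force: [-9.5, -1.9, 2.7]
grip_width: 0.0214
gripper_force: 4.5
```

```bash
python3 - <<'E'
from h import *
f=robot.grab_frame('wrist');save(f,'w4.png')
print(robot.read_state()['contact_force'])
for l in('lever',):
    for r in robot.trace(l,'wrist')[:1]:
        m=r['mask'].astype(np.uint8);ys,xs=np.nonzero(m)
        print(r['p'],xs.min(),ys.min(),xs.max(),ys.max())
        for y0 in range(ys.min(),ys.max(),12):
            x=xs[ys==y0]; print(y0,x.mean().round(1),len(x),np.round(onz(f,(x.mean(),y0),.086),4)[:2])
E
```

```text
[-9.63772751 -0.9421593   2.67198429]
0.66 230 138 279 332
138 250.5 8 [ 0.5708 -0.1884]
150 247.0 35 [ 0.5693 -0.1929]
162 248.0 35 [ 0.5695 -0.1975]
174 256.5 22 [ 0.5727 -0.2022]
186 257.5 22 [ 0.5729 -0.207 ]
198 258.5 22 [ 0.5731 -0.212 ]
210 259.0 21 [ 0.5732 -0.217 ]
222 260.5 22 [ 0.5737 -0.2221]
234 261.0 19 [ 0.5737 -0.2274]
246 262.5 20 [ 0.5742 -0.2328]
258 263.5 20 [ 0.5745 -0.2384]
270 265.5 22 [ 0.5752 -0.2441]
282 266.0 23 [ 0.5752 -0.25  ]
294 267.0 23 [ 0.5755 -0.256 ]
306 267.5 24 [ 0.5756 -0.2623]
318 268.0 23 [ 0.5757 -0.2687]
330 268.5 14 [ 0.5758 -0.2753]
```

Call:
drive_tool --commands "0 -5 0 0 0 0 -0.5;0 0 -30 0 0 0 -0.5;0 0 -35 0 0 0 -0.5;0 0 -35 0 0 0 0;0 0 -35 0 0 7 0;0 0 -32 0 0 7 0.5;0 0 0 0 0 7 0.5;0 0 0 0 0 7 0.5;0 0 0 0 0 7 0.5;0 0 0 0 0 7 0.5"

```text
clock: 10.08
tool_pos: [0.5782, -0.2537, 0.2456]
eef_rot: [0.0, 0.917, 0.399, 0.001]
contact_force: [0.3, 0.2, 0.0]
grip_width: 0.0641
gripper_force: 0.0
```

Call:
drive_tool --commands "0 0 0 0 0 7 0.5;0 0 0 0 0 7 0.5;0 0 0 0 0 7 0.5;0 0 0 0 0 7 0.5;0 0 0 0 0 7 0.5;0 0 0 0 0 2.4 0.5;0 -40 0 0 0 0 0.5;0 -40 0 0 0 0 0.5;0 -40 0 0 0 0 0.5;0 -40 0 0 0 0 0.5"

```text
clock: 10.92
tool_pos: [0.55, -0.0945, 0.2454]
eef_rot: [-0.0, 0.996, 0.086, 0.001]
contact_force: [0.5, 0.1, 0.8]
grip_width: 0.0641
gripper_force: 0.0
```

Call:
drive_tool --commands "-12.7 -34.3 0 0 0 0 0.5;-12.7 -34.3 0 0 0 0 0.5;-12.7 -34.3 0 0 0 0 0.5;-12.7 -34.3 0 0 0 0 0.5;-12.7 -34.3 0 0 0 0 0.5;-12.7 -34.3 0 0 0 0 0.5;0 0 0 0 0 0 0.5;0 0 0 0 0 0 0.5;0 0 0 0 0 0 0.5;0 0 0 0 0 0 0.5"

```text
clock: 11.75
tool_pos: [0.4406, 0.0927, 0.2454]
eef_rot: [-0.0, 0.996, 0.086, 0.0]
contact_force: [0.7, -0.8, -0.5]
grip_width: 0.0641
gripper_force: 0.0
```

```bash
python3 - <<'E'
from h import *
f=robot.grab_frame('wrist');save(f,'w5.png')
for l in('pole_long','rack'):
    for r in robot.trace(l,'wrist')[:3]:
        ys,xs=np.nonzero(r['mask']);print(l,round(r['p'],2),np.round(r['at']),xs.min(),ys.min(),xs.max(),ys.max())
print(proj(f,[[.492,.110,.176],[.492,.110,.041]]),robot.read_state()['tool_pos'])
E
```

```text
pole_long 0.83 [266. 142.] 251 126 278 159
rack 0.86 [276.  77.] 235 4 299 161
[[265.28048363 146.12778362]
 [270.6837404  132.47255134]] [0.44038397 0.09258307 0.24517357]
```

View pics/w5.png

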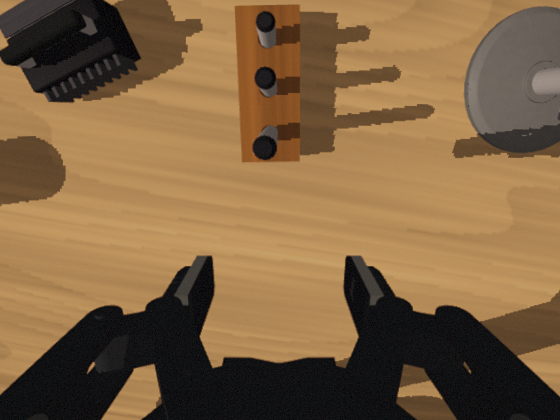

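The long pole's top ring is at (264,148), within 2 px of the prediction. The lamp is at the upper left (70,40), fins facing down the image.

Call:
drive_tool --commands "26 -5 0 0 0 0 0.5;26.5 -4.6 0 0 0 0 0.5;0 0 20 0 0 0 0.5;0 0 30 0 0 0 0.5;0 0 30 0 0 0 0.5;0 0 24 0 0 0 0.5;0 0 10 0 0 0 0.5;0 0 0 0 0 0 0.5;0 0 0 0 0 0 -1;0 0 0 0 0 0 -1"

```text
clock: 12.73
tool_pos: [0.4907, 0.1115, 0.1322]
eef_rot: [0.0, 0.996, 0.086, 0.001]
contact_force: [1.4, -0.3, 0.6]
grip_width: 0.0411
gripper_force: 0.0
```

Call:
drive_tool --commands "0 0 0 0 0 0 -1;0 0 0 0 0 0 -1;0 0 0 0 0 0 -1;0 0 0 0 0 0 -1;0 0 0 0 0 0 -1;0 0 0 0 0 0 -1;0 0 0 0 0 0 -1;0 0 0 0 0 0 -1;0 0 0 0 0 0 -1;0 0 0 0 0 0 -1"

```text
clock: 13.57
tool_pos: [0.4906, 0.1116, 0.1323]
eef_rot: [0.0, 0.996, 0.086, 0.001]
contact_force: [-0.7, -1.6, 6.4]
grip_width: 0.0147
gripper_force: 58.3
```

Call:
drive_tool --commands "0 0 -4 0 0 0 -1;0 0 -10 0 0 0 -1;0 0 -15 0 0 0 -1;0 0 -15 0 0 0 -1;0 0 -15 0 0 0 -1;0 0 -15 0 0 0 -1;0 0 -20 0 0 0 -1;0 0 -20 0 0 0 -1;0 0 -20 0 0 0 -1;0 0 0 0 0 0 -1"

```text
clock: 14.4
tool_pos: [0.4909, 0.1119, 0.269]
eef_rot: [0.0, 0.996, 0.086, 0.003]
contact_force: [0.2, -0.3, -0.8]
grip_width: 0.0142
gripper_force: 58.5
```

```bash
python3 - <<'E'
from h import *
f=robot.grab_frame('wrist');g=robot.grab_frame('side')
s=robot.read_state();print(s['tool_pos'],s['contact_force'],s['grip_width'])
a=cv2.resize(g['image'][60:300,200:480,::-1],None,fx=2,fy=2);b=f['image'][:,:,::-1]
b=cv2.resize(b,(int(560*480/420*.4),int(480*.4)));
c=np.zeros((480,800,3),np.uint8);c[:,:560]=a;bb=cv2.resize(f['image'][:,180:400,::-1],(240,458));c[:458,560:]=bb
cv2.imwrite('pics/c6.png',c)
E
```

```text
[0.489775   0.11184833 0.26532849] [ 0.89224028 -0.61683555 -1.21343824] 0.014660517397884433
```

View pics/c6.png

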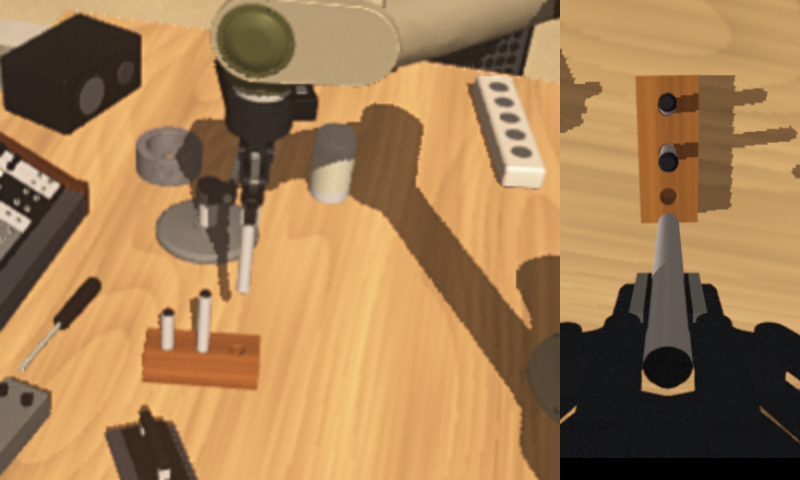

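The pole is in the grip and upright, with its foot at (240,290) in the side view and the two other poles still in the rack.

Call:
drive_tool --commands "1.2 25 0 0 0 0 -1;1.2 36.6 0 0 0 0 -1;1.2 36.6 0 0 0 0 -1;1.2 36.6 0 0 0 0 -1;1.2 36.6 0 0 0 0 -1;1.2 36.6 0 0 0 0 -1;1.2 36.6 0 0 0 0 -1;1.2 36.6 0 0 0 0 -1;0 11.6 0 0 0 0 -1;0 0 0 0 0 0 -1"

```text
clock: 15.33
tool_pos: [0.5495, -0.1776, 0.2631]
eef_rot: [-0.001, 0.996, 0.085, -0.001]
contact_force: [0.7, -0.0, -1.7]
grip_width: 0.0145
gripper_force: 58.7
```

```bash
python3 - <<'E'
from h import *
f=robot.grab_frame('wrist');save(f,'w7.png',s=1.4)
s=robot.read_state();t=s['tool_pos'];print(t,s['contact_force'],s['grip_width'])
z=np.array([0,0,1.])
print('foot,top pred',proj(f,[t-z*.126,t+z*.044])*1.4,'bore pred',proj(f,[[.599,-.1757,.092]])*1.4)
E
```

```text
[ 0.5493618  -0.17563099  0.26355538] [ 0.52637538 -0.1011868  -1.17394783] 0.014986814008374516
foot,top pred [[387.09995739 283.51136782]
 [380.65596961 487.09699905]] bore pred [[400.14473064 194.68703957]]
```

View pics/w7.png

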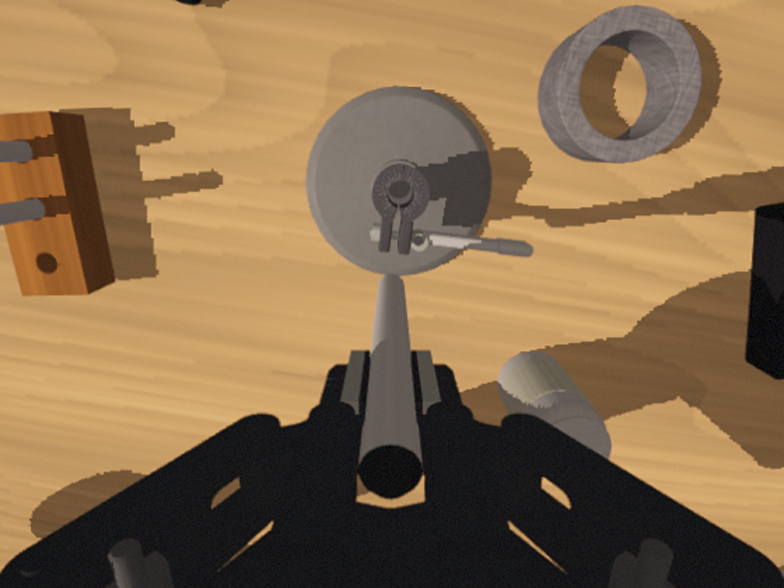

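The bore shows at (400,190), the pole foot centre at about (391,282) and the held top at (390,471). The pole appears about 2 mm to tool +y of the prediction, which is camera bias, so I'll aim for TCP (0.600, -0.1735).

Call:
drive_tool --commands "12 1.6 0 0 0 0 -1;13 1.7 0 0 0 0 -1;13 1.7 0 0 0 0 -1;12.2 1.6 0 0 0 0 -1;0 0 15 0 0 0 -1;0 0 13 0 0 0 -1;0 0 10 0 0 0 -1;0 0 3 0 0 0 -1;0 0 0 0 0 0 -1;0 0 0 0 0 0 -1"

```text
clock: 16.22
tool_pos: [0.6004, -0.1724, 0.2248]
eef_rot: [0.0, 0.996, 0.087, 0.0]
contact_force: [0.5, 0.1, -1.2]
grip_width: 0.0145
gripper_force: 58.7
```

```bash
python3 - <<'E'
from h import *
f=robot.grab_frame('wrist');save(f,'w8.png',crop=(180,100,380,360),s=2.3)
s=robot.read_state();t=s['tool_pos'];print(t,s['contact_force'],s['grip_width'])
E
```

```text
[ 0.60050328 -0.17263092  0.22514302] [ 0.52150848 -0.4262399  -0.89610794] 0.014478889625806228
```

View pics/w8.png

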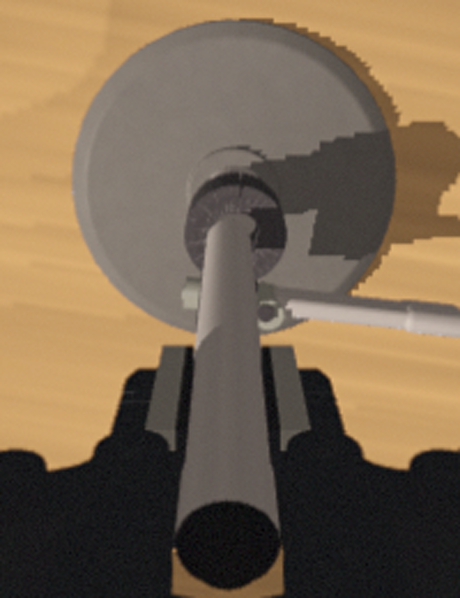

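The foot at (231,225) hangs about 7 mm above the collar, whose top face is centred near (235,230). I'll quantify the offset by projection.

```bash
python3 - <<'E'
from h import *
f=robot.grab_frame('wrist');t=robot.read_state()['tool_pos']
def circ(c,r,z):
    a=np.linspace(0,2*np.pi,72);p=np.c_[c[0]+r*np.cos(a),c[1]+r*np.sin(a),0*a+z]
    q=(proj(f,p)-[180,100])*2.3; return np.round([q[:,0].min(),q[:,0].max(),q[:,1].min(),q[:,1].max()])
print('collar',circ((.600,-.1755),.0195,.092));print('collar+3x',circ((.603,-.1755),.0195,.092))
fz=t[2]-.126
print('rim',circ(t[:2],.008,fz+.004),'top',circ(t[:2],.008,fz+.166),circ(t[:2],.005,fz+.17))
g=f['image'][100:360,180:380].mean(2);c=int(236/2.3)
print(g[60:130,c].astype(int)); print(g[60:130,int(250/2.3)].astype(int)); print(g[int(230/2.3),70:135].astype(int))
E
```

```text
collar [182. 285. 184. 283.]
collar+3x [183. 286. 176. 275.]
rim [205. 249. 219. 261.] top [173. 280. 504. 592.] [192. 262. 540. 596.]
[117 119 121 110  85 105 119 120 117 120 118 114  99  94  84  57  34  37
  37  38  55  73  79  81  78  76  74  75  76  74  81  81  80  89  95  96
  93  91  94  91  91  90  90  92  91  93  92  91  91  91  91  91  92  91
  90  90  92  90  91  91  91  91  89  91  90  91  91  90  92  92]
[115 115 117 108 104  82  92 112 118 120 117 113  86  73  87  82  55  38
  36  37  36  60  77  86  93  98  89  79  73  82  86  66  43  40  74  90
  93  93  95  93  91  81  73  74  86  87  91  88  89  90  90  89  91  90
  88  91  91  89  91  91  93  91  90  92  89  90  91  90  90  91]
[124 123 123 122 123 123 124 123 122 114  84  77  79  78  84  81  81  88
  80  90 108 146 151 141 128 115 107 101  99  95  93  92  91  90  91  92
  92  92  91  78  51  57  40  42  36  40  42  38  36  39  43  41  40  49
  96 114 114 115 114 115 114 112 112 114 117]
```

Call:
drive_tool --commands "-2.7 1.8 0 0 0 0 -1;0 0 0 0 0 0 -1;0 0 4 0 0 0 -1;0 0 3 0 0 0 -1;0 0 2 0 0 0 -1;0 0 2 0 0 0 -1;0 0 2 0 0 0 -1;0 0 2 0 0 0 -1;0 0 2 0 0 0 -1;0 0 0 0 0 0 -1"

```text
clock: 17.15
tool_pos: [0.598, -0.1751, 0.2069]
eef_rot: [-0.0, 0.996, 0.086, -0.0]
contact_force: [1.1, -1.3, -1.6]
grip_width: 0.0146
gripper_force: 58.7
```

Call:
drive_tool --commands "0 0 6 0 0 0 -1;0 0 6 0 0 0 -1;0 0 6 0 0 0 -1;0 0 6 0 0 0 -1;0 0 6 0 0 0 -1;0 0 6 0 0 0 -1;0 0 6 0 0 0 -1;0 0 6 0 0 0 -1;0 0 4 0 0 0 -1;0 0 0 0 0 0 -1"

```text
clock: 17.98
tool_pos: [0.598, -0.1751, 0.1543]
eef_rot: [-0.0, 0.996, 0.086, -0.0]
contact_force: [3.3, -2.3, -2.7]
grip_width: 0.0145
gripper_force: 58.5
```

Call:
drive_tool --commands "0 0 2 0 0 0 -1;0 0 2 0 0 0 -1;0 0 1 0 0 0 -1;0 0 1 0 0 0 -1;0 0 1 0 0 0 -1;0 0 0 0 0 0 -1;0 0 0 0 0 0 -1;0 0 0 0 0 0 -1;0 0 0 0 0 0 -1;0 0 0 0 0 0 -1"

```text
clock: 18.82
tool_pos: [0.5981, -0.1752, 0.1484]
eef_rot: [0.0, 0.996, 0.086, 0.0]
contact_force: [3.7, -1.3, -0.1]
grip_width: 0.0144
gripper_force: 59.1
```

Call:
drive_tool --commands "0 0 1 0 0 0 -1;0 0 1 0 0 0 -1;0 0 0 0 0 0 -1;0 0 0 0 0 0 -1;0 0 0 0 0 0 -1;0 0 0 0 0 0 -1;0 0 0 0 0 0 -1;0 0 0 0 0 0 -1;0 0 0 0 0 0 -1;0 0 0 0 0 0 -1"

```text
clock: 19.65
tool_pos: [0.5984, -0.1752, 0.1483]
eef_rot: [0.001, 0.996, 0.086, 0.001]
contact_force: [0.9, 0.2, 12.3]
grip_width: 0.0145
gripper_force: 60.3
```

Call:
drive_tool --commands "0 0 0 0 0 0 0;0 0 0 0 0 0 0;0 0 0 0 0 0 0;0 0 0 0 0 0 0;0 0 -17 0 0 0 0;0 0 -20 0 0 0 0;0 0 -30 0 0 0 0;0 0 -32 0 0 0 0;-18.8 36.8 0 0 0 0 0;-18.8 36.8 0 0 0 0 0"

```text
clock: 20.48
tool_pos: [0.5742, -0.2536, 0.2475]
eef_rot: [0.001, 0.996, 0.088, 0.001]
contact_force: [0.3, -0.9, -1.2]
grip_width: 0.0425
gripper_force: 0.0
```

Call:
drive_tool --commands "0 0 0 0 0 -7 0;0 0 0 0 0 -7 0;0 0 0 0 0 -7 0;0 0 0 0 0 -7 0;0 0 0 0 0 -7 0;0 0 0 0 0 -7 0;0 0 0 0 0 -7 0;0 0 0 0 0 -7 0;0 0 0 0 0 -7 0;0 0 0 0 0 -7 0"

```text
clock: 21.32
tool_pos: [0.5734, -0.254, 0.2448]
eef_rot: [-0.001, 0.765, 0.644, -0.0]
contact_force: [-0.4, -0.5, -0.4]
grip_width: 0.0426
gripper_force: 0.0
```

Call:
drive_tool --commands "0 0 0 0 0 -7 0;0 0 0 0 0 -5 0;0 0 20 0 0 0 0;0 0 30 0 0 0 0;0 0 30 0 0 0 0;0 0 30 0 0 0 0;0 0 30 0 0 0 0;0 0 25 0 0 0 0;0 0 0 0 0 0 -0.5;0 0 0 0 0 0 -0.5"

```text
clock: 22.15
tool_pos: [0.5733, -0.2539, 0.0797]
eef_rot: [-0.001, 0.695, 0.719, -0.0]
contact_force: [-0.5, -0.8, 0.9]
grip_width: 0.0217
gripper_force: 0.0
```

Call:
drive_tool --commands "-5 0 -5 0 0 0 -0.5;-5 0 -5 0 0 0 -0.5;0.2 -5.4 0 0 0 4.3 -0.5;0.2 -5.4 0 0 0 4.3 -0.5;0.2 -5.4 0 0 0 4.3 -0.5;0.2 -5.4 0 0 0 4.3 -0.5;0.2 -5.4 0 0 0 4.3 -0.5;0.2 -5.4 0 0 0 4.3 -0.5;0.2 -5.4 0 0 0 4.3 -0.5;0.2 -5.4 0 0 0 4.3 -0.5"

```text
clock: 22.98
tool_pos: [0.5338, -0.2547, 0.0932]
eef_rot: [0.003, 0.878, 0.479, 0.001]
contact_force: [1.1, -2.0, 1.6]
grip_width: 0.0214
gripper_force: 1.2
```

Call:
drive_tool --commands "0.2 -5.4 0.5 0 0 4.3 -0.5;0.2 -5.4 0.5 0 0 4.3 -0.5;0.2 -5.4 0.5 0 0 4.3 -0.5;0.2 -5.4 0.5 0 0 4.3 -0.5;0.2 -5.4 0 0 0 4.3 -0.5;0.2 -5.4 0 0 0 4.3 -0.5;0.2 -5.4 0 0 0 4.3 -0.5;0.2 -5.4 0 0 0 4.3 -0.5;0.2 -5.4 0 0 0 4.3 -0.5;0 0 0 0 0 0 -0.5"

```text
clock: 23.82
tool_pos: [0.504, -0.216, 0.0907]
eef_rot: [0.002, 0.987, 0.162, 0.001]
contact_force: [0.4, -0.1, -0.1]
grip_width: 0.0215
gripper_force: 0.0
```

Call:
drive_tool --commands "0.2 -5.4 0 0 0 4.3 -0.5;0.2 -5.4 0 0 0 4.3 -0.5;0.2 -5.4 0 0 0 4.3 -0.5;0 -3 0 0 0 3.3 -0.5;0 -1 0 0 0 0 -0.5;0 -1 0 0 0 0 -0.5;0 -1 0 0 0 0 -0.5;0 -1 0 0 0 0 -0.5;0 0 0 0 0 0 -0.5;0 0 0 0 0 0 -0.5"

```text
clock: 24.65
tool_pos: [0.4996, -0.1927, 0.0884]
eef_rot: [0.0, 1.0, 0.023, 0.0]
contact_force: [1.2, -3.2, 1.6]
grip_width: 0.0216
gripper_force: 1.3
```

Call:
drive_tool --commands "0 -1 0 0 0 0 -0.5;0 -1 0 0 0 0 -0.5;0 -1 0 0 0 0 -0.5;0 -1 0 0 0 0 -0.5;0 0 0 0 0 0 -0.5;0 0 0 0 0 0 -0.5;0 0 0 0 0 0 -0.5;0 0 0 0 0 0 -0.5;0 0 0 0 0 0 -0.5;0 0 0 0 0 0 -0.5"

```text
clock: 25.48
tool_pos: [0.4994, -0.191, 0.0885]
eef_rot: [0.002, 1.0, 0.023, 0.0]
contact_force: [0.0, -15.3, -1.6]
grip_width: 0.0213
gripper_force: 7.6
```

Call:
drive_tool --commands "0 4 0 0 0 0 -0.5;0 3 0 0 0 0 0;0 0 -30 0 0 0 0.5;0 0 -35 0 0 0 1;0 0 -35 0 0 0 1;0 0 -35 0 0 0 1;0 0 -35 0 0 0 1;0 -38 0 0 0 0 1;0 -38 0 0 0 0 1;0 -38 0 0 0 0 1"

```text
clock: 26.32
tool_pos: [0.4937, -0.0801, 0.2583]
eef_rot: [-0.001, 1.0, 0.022, -0.0]
contact_force: [1.3, 0.5, 0.0]
grip_width: 0.0855
gripper_force: 0.0
```

Call:
drive_tool --commands "-2 -40 0 0 0 0 1;-2 -40 0 0 0 0 1;-2 -40 0 0 0 0 1;-2 -40 0 0 0 0 1;-2 -40 0 0 0 0 1;-2 -40 0 0 0 0 1;-2 -40 0 0 0 0 1;-2 -40 0 0 0 0 1;-2 -40 0 0 0 0 1;-2 -32 0 0 0 0 1"

```text
clock: 27.15
tool_pos: [0.455, 0.3118, 0.2578]
eef_rot: [-0.0, 1.0, 0.024, -0.001]
contact_force: [0.9, -0.4, 0.1]
grip_width: 0.0853
gripper_force: 0.0
```

```bash
python3 - <<'E'
from h import *
f=robot.grab_frame('wrist');save(f,'w9.png',s=1.4)
for l in('lamp','lamp_handle'):
    for r in robot.trace(l,'wrist')[:2]:
        ys,xs=np.nonzero(r['mask']);print(l,round(r['p'],2),np.round(r['at']),xs.min(),ys.min(),xs.max(),ys.max())
print(robot.read_state()['tool_pos'],proj(f,[[.55,.32,.086]])*1.4)
E
```

```text
lamp 0.92 [267.  87.] 207 27 325 150
lamp_handle 0.95 [268.  90.] 207 28 324 150
[0.45531229 0.31089135 0.25752091] [[384.33008152 122.32362095]]
```

View pics/w9.png

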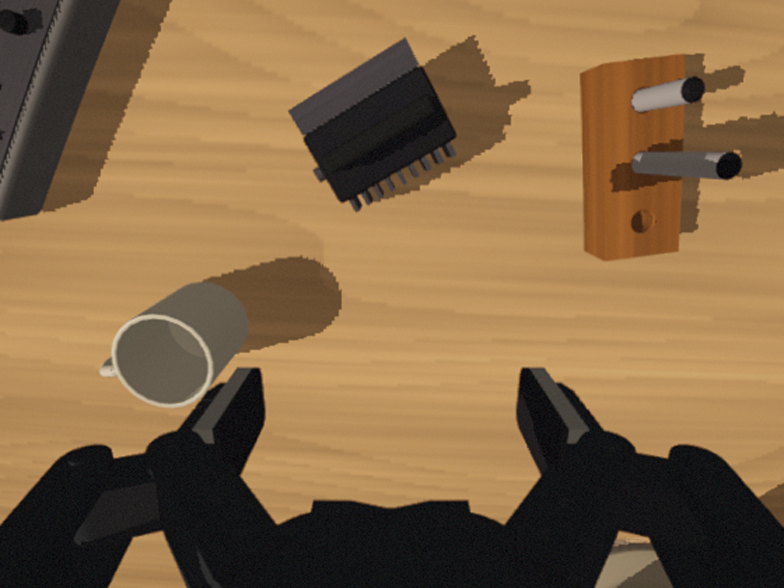

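The lamp has its hood to the upper left, edge (290,110)–(407,40), and fins to the lower right. Its box top has corners of about (305,135), (425,67), (456,135) and (343,200).

```bash
python3 - <<'E'
from h import *
f=robot.grab_frame('wrist')
C=[(305,135),(425,67),(456,135),(343,200)]
W=np.array([onz(f,np.array(c)/1.4,.054) for c in C]);print(np.round(W,4),'ctr',W.mean(0))
d1=W[0]-W[1];d2=W[3]-W[2];l=(d1+d2)/2;print(np.linalg.norm(d1),np.linalg.norm(d2),'yaw',np.degrees(np.arctan2(l[1],l[0]))-90, np.linalg.norm(W[0]-W[3]),np.linalg.norm(W[1]-W[2]))
B=np.array([onz(f,np.array(c)/1.4,.086) for c in[(327,170),(438,105)]]);print(B,B.mean(0))
# enhanced crop
im=f['image'][10:160,195:340].astype(float);im=np.clip(im*3.0,0,255).astype(np.uint8)
cv2.imwrite('pics/w10.png',cv2.resize(im[:,:,::-1],None,fx=4,fy=4,interpolation=cv2.INTER_CUBIC))
# synth
for c in('scene','side'):
    g=robot.grab_frame(c);r=robot.trace('synth_edge',c)
    print(c,r[0]['at'])
E
```

```text
[[0.5411 0.3764 0.054 ]
 [0.5903 0.2932 0.054 ]
 [0.5465 0.2677 0.054 ]
 [0.496  0.348  0.054 ]] ctr [0.54346368 0.32130765 0.054     ]
0.09668957551158593 0.09486151042339887 yaw 31.365679962529356 0.05329364348069176 0.05072974389825627
[[0.51846865 0.35578283 0.086     ]
 [0.56251053 0.28532904 0.086     ]] [0.54048959 0.32055593 0.086     ]
scene [344.0, 308.2]
side [172.4, 195.4]
```

View pics/w10.png

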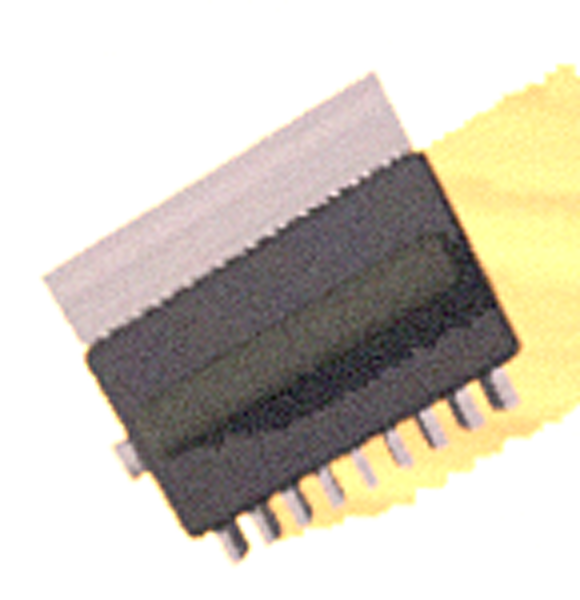

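The enhanced crop shows the box top with corners (88,348), (420,153), (520,352) and (195,533). The handle bar runs from (150,430) to (440,252).

```bash
python3 - <<'E'
from h import *
f=robot.grab_frame('wrist');o=np.array([195,10])
q=lambda p,z:onz(f,np.array(p)/4+o,z)
W=np.array([q(c,.054) for c in[(88,348),(420,153),(520,352),(195,533)]]);l=W[0]-W[1]+W[3]-W[2]
print('box',W.mean(0),np.degrees(np.arctan2(l[1],l[0]))-90)
B=np.array([q(c,.086) for c in[(150,430),(440,252)]]);l=B[0]-B[1];print('bar',B.mean(0),np.degrees(np.arctan2(l[1],l[0]))-90,np.linalg.norm(l))
# synth near top edge via side/scene pixel rays at z=.046
s=robot.grab_frame('scene');d=robot.grab_frame('side')
for g,c in((s,'scene'),(d,'side')):
    m=max(robot.trace('synth_edge',c),key=lambda r:r['p'])['mask'].astype(np.uint8)
    cn=max(cv2.findContours(m,0,2)[0],key=cv2.contourArea)
    h=cv2.approxPolyDP(cv2.convexHull(cn),6,True)[:,0]
    for p in h: print(c,p,np.round(onz(g,p,.046)[:2],3),np.round(onz(g,p,.1)[:2],3))
E
```

```text
box [0.5446575  0.31948855 0.054     ] 31.072184878374784
bar [0.5448171  0.32128318 0.086     ] 32.72160884606306 0.07700613493993724
scene [449 262] [0.951 0.35 ] [0.98  0.295]
scene [444 305] [1.038 0.231] [1.06  0.185]
scene [275 388] [ 1.001 -0.196] [ 1.025 -0.21 ]
scene [236 321] [ 0.823 -0.186] [ 0.861 -0.201]
scene [238 303] [ 0.782 -0.159] [ 0.822 -0.177]
scene [399 241] [0.824 0.298] [0.862 0.247]
side [243 151] [ 0.801 -0.19 ] [ 0.775 -0.115]
side [244 166] [ 0.773 -0.115] [ 0.748 -0.045]
side [170 265] [0.815 0.324] [0.788 0.369]
side [108 245] [0.995 0.306] [0.958 0.352]
side [108 206] [1.072 0.169] [1.03  0.223]
side [183 128] [ 1.035 -0.261] [ 0.995 -0.182]
side [197 125] [ 0.998 -0.291] [ 0.96  -0.211]
```

Call:
drive_tool --commands "30 -2 0 0 0 0 1;30 -2 0 0 0 0 1;28.4 -2 0 0 0 0 1;0 0 0 0 0 -7 1;0 0 0 0 0 -7 1;0 0 0 0 0 -7 1;0 0 0 0 0 -7 1;0 0 0 0 0 -7 1;0 0 0 0 0 -7 1;0 0 0 0 0 -7 1"

```text
clock: 28.63
tool_pos: [0.5447, 0.3188, 0.2583]
eef_rot: [-0.0, 0.899, 0.438, -0.0]
contact_force: [-0.2, -0.0, 0.1]
grip_width: 0.0856
gripper_force: 0.0
```

Call:
drive_tool --commands "0 0 0 0 0 -7 1;0 0 0 0 0 -7 1;0 0 0 0 0 -7 1;0 0 0 0 0 -7 1;0 0 0 0 0 -7 1;0 0 0 0 0 -7 1;0 0 0 0 0 -7 1;0 0 0 0 0 -7 1;0 0 0 0 0 -7 1;0 0 0 0 0 -7 1"

```text
clock: 29.47
tool_pos: [0.5447, 0.3188, 0.2583]
eef_rot: [-0.0, 0.485, 0.874, -0.0]
contact_force: [-0.4, 0.5, 0.8]
grip_width: 0.0852
gripper_force: 0.0
```

```bash
python3 - <<'E'
from h import *
s=robot.read_state();M=Rm();print(s['tool_pos'],'yaw',np.degrees(np.arctan2(M[1,0],M[0,0])),s['qpos'].round(2))
t=s['tool_pos'];print('to lamp, tool axes mm',1000*M.T@(np.array([.543,.321,.077])-t))
E
```

```text
[0.54470793 0.31879673 0.25832728] yaw 121.92984712868781 [ 0.34  0.52  1.03  0.    1.6  -0.22]
to lamp, tool axes mm [  2.76839704  -0.27388312 181.32736851]
```

Call:
drive_tool --commands "2.8 -0.3 10 0 0 0 0.3;0 0 30 0 0 0 0.3;0 0 35 0 0 0 0.3;0 0 35 0 0 0 0.3;0 0 30 0 0 0 0.3;0 0 20 0 0 0 0.3;0 0 12 0 0 0 0.3;0 0 8 0 0 0 0.3;0 0 0 0 0 0 0.3;0 0 0 0 0 0 0.3"

```text
clock: 30.3
tool_pos: [0.543, 0.3213, 0.0784]
eef_rot: [0.0, 0.489, 0.873, 0.0]
contact_force: [0.2, 0.2, 1.1]
grip_width: 0.0556
gripper_force: 0.0
```

Call:
drive_tool --commands "0 0 0 0 0 0 -1;0 0 0 0 0 0 -1;0 0 0 0 0 0 -1;0 0 0 0 0 0 -1;0 0 0 0 0 0 -1;0 0 0 0 0 0 -1;0 0 0 0 0 0 -1;0 0 0 0 0 0 -1;0 0 0 0 0 0 -1;0 0 0 0 0 0 -1"

```text
clock: 31.13
tool_pos: [0.5433, 0.3214, 0.079]
eef_rot: [0.0, 0.488, 0.873, 0.001]
contact_force: [1.6, 1.1, 6.4]
grip_width: 0.0122
gripper_force: 61.8
```

Call:
drive_tool --commands "0 0 -10 0 0 0 -1;0 0 -20 0 0 0 -1;0 0 -25 0 0 0 -1;0 0 -25 0 0 0 -1;0 0 -28 0 0 0 -1;0 0 -28 0 0 0 -1;0 0 -28 0 0 0 -1;0 0 -28 0 0 0 -1;0 0 -25 0 0 0 -1;0 0 -18 0 0 0 -1"

```text
clock: 31.97
tool_pos: [0.5425, 0.3211, 0.3156]
eef_rot: [0.0, 0.488, 0.873, 0.0]
contact_force: [0.3, 0.2, -3.4]
grip_width: 0.013
gripper_force: 60.6
```

```bash
python3 - <<'E'
from h import *
s=robot.read_state();M=Rm();print(s['tool_pos'],s['contact_force'],'yaw',np.degrees(np.arctan2(M[1,0],M[0,0])),s['grip_width'])
t=s['tool_pos'];print('to stand mm',1000*M.T@(np.array([.5985,-.1752,.314])-t))
sc=robot.grab_frame('scene');d=robot.grab_frame('side')
for g,c in((sc,'scene'),(d,'side')):
    for r in robot.trace('pole_long',c)[:2]:
        ys,xs=np.nonzero(r['mask']);i=ys<ys.min()+4;print(c,round(r['p'],2),(xs.min(),ys.min(),xs.max(),ys.max()),xs[i].mean())
    print('pred top, mouth',proj(g,[[.5985,-.1752,.192],[.5985,-.1752,.092]]))
a=cv2.resize(sc['image'][90:330,60:340,::-1],(400,343));b=cv2.resize(d['image'][60:300,200:480,::-1],(400,343))
cv2.imwrite('pics/c11.png',np.hstack([a,b]))
E
```

```text
[0.54249457 0.32113233 0.31561008] [ 0.30114406  0.18159781 -3.39284199] yaw 121.60355459685167 0.01298405062671374
to stand mm [-452.07222057 -212.39896528    1.54054331]
scene 0.57 (np.int64(189), np.int64(211), np.int64(200), np.int64(246)) 192.27272727272728
scene 0.36 (np.int64(328), np.int64(101), np.int64(367), np.int64(139)) 347.6666666666667
pred top, mouth [[191.23489463 211.6398103 ]
 [196.63573334 243.5174515 ]]
side 0.42 (np.int64(303), np.int64(131), np.int64(308), np.int64(152)) 306.0
pred top, mouth [[307.36044104 123.07418772]
 [305.78097175 152.04183242]]
```

Call:
drive_tool --commands "-20 -9.4 0 0 0 0 -1;-32 -15 0 0 0 0 -1;-34 -16 0 0 0 0 -1;-34 -16 0 0 0 0 -1;-34 -16 0 0 0 0 -1;-34 -16 0 0 0 0 -1;-34 -16 0 0 0 0 -1;-34 -16 0 0 0 0 -1;-34 -16 0 0 0 0 -1;-34 -16 0 0 0 0 -1"

```text
clock: 33.0
tool_pos: [0.5821, -0.0362, 0.311]
eef_rot: [-0.002, 0.488, 0.873, -0.001]
contact_force: [1.2, 0.3, -4.0]
grip_width: 0.0124
gripper_force: 60.6
```

Call:
drive_tool --commands "-34 -16 0 0 0 0 -1;-34 -16 0 0 0 0 -1;-34 -16 0 0 0 0 -1;-20 -8 0 0 0 0 -1;-6 -4 0 0 0 0 -1;0 0 0 0 0 -3.2 -1;0 0 0 0 0 -3.2 -1;0 0 0 0 0 0 -1;0 0 0 0 0 0 -1;0 0 0 0 0 0 -1"

```text
clock: 33.83
tool_pos: [0.5987, -0.1744, 0.3125]
eef_rot: [-0.001, 0.439, 0.899, 0.0]
contact_force: [-1.0, -0.0, -3.3]
grip_width: 0.0128
gripper_force: 60.6
```

```bash
python3 - <<'E'
from h import *
s=robot.read_state();M=Rm();print(s['tool_pos'],s['contact_force'],'yaw',np.degrees(np.arctan2(M[1,0],M[0,0])),s['grip_width'])
t=s['tool_pos'];print('to stand mm',1000*M.T@(np.array([.5985,-.1752,.314])-t))
# lamp pose check: edges of lamp along bar from masks
L=np.array([M[:,1],-M[:,0],[0,0,1]]).T # lamp x=tool y, lamp y=-? tool x
base=t-np.array([0,0,.079-.0])
for c in('scene','side'):
    g=robot.grab_frame(c)
    for r in robot.trace('lamp',c)[:1]:
        ys,xs=np.nonzero(r['mask']);print(c,r['p'],xs.min(),ys.min(),xs.max(),ys.max())
    P=np.array([base+M[:,1]*x+M[:,0]*y+np.array([0,0,z]) for x in(-.028,.028) for y in(-.05,.05) for z in(0,.054)])
    q=proj(g,P);print('pred',q.min(0),q.max(0))
    for r in robot.trace('pole_long',c)[:1]:
        ys,xs=np.nonzero(r['mask']);print('pole',round(r['p'],2),xs.min(),ys.min(),xs.max(),ys.max())
E
```

```text
[ 0.59868457 -0.1744214   0.3125302 ] [-1.0143711  -0.04311606 -3.33515368] yaw 127.94685965761943 0.012831821121089807
to stand mm [-0.49824158 -0.62528387 -1.47015545]
scene 0.75 162 160 214 211
pred [162.43504201 163.31812695] [210.5155027  212.77257991]
pole 0.55 189 211 200 246
side 0.92 288 82 328 120
pred [291.71649753  83.68234465] [326.04473351 120.98801504]
pole 0.56 278 150 342 191
```

Call:
drive_tool --commands "-0.5 -0.6 10 0 0 0 -1;0 0 12 0 0 0 -1;0 0 10 0 0 0 -1;0 0 5 0 0 0 -1;0 0 3 0 0 0 -1;0 0 2 0 0 0 -1;0 0 2 0 0 0 -1;0 0 2 0 0 0 -1;0 0 2 0 0 0 -1;0 0 0 0 0 0 -1"

```text
clock: 34.97
tool_pos: [0.5987, -0.1758, 0.2652]
eef_rot: [0.0, 0.438, 0.899, 0.0]
contact_force: [1.2, -0.0, -4.3]
grip_width: 0.0127
gripper_force: 60.6
```

Call:
drive_tool --commands "0 0 3 0 0 0 -1;0 0 3 0 0 0 -1;0 0 4 0 0 0 -1;0 0 4 0 0 0 -1;0 0 4 0 0 0 -1;0 0 4 0 0 0 -1;0 0 2 0 0 0 -1;0 0 2 0 0 0 -1;0 0 0 0 0 0 -1;0 0 0 0 0 0 -1"

```text
clock: 35.8
tool_pos: [0.5987, -0.1758, 0.2392]
eef_rot: [-0.0, 0.438, 0.899, -0.0]
contact_force: [0.2, -0.2, -4.2]
grip_width: 0.0129
gripper_force: 60.6
```

Call:
drive_tool --commands "0 0 2 0 0 0 -1;0 0 1 0 0 0 -1;0 0 1 0 0 0 -1;0 0 1 0 0 0 -1;0 0 1 0 0 0 -1;0 0 0 0 0 0 -1;0 0 0 0 0 0 -1;0 0 0 0 0 0 -1;0 0 0 0 0 0 -1;0 0 0 0 0 0 -1"

```text
clock: 36.63
tool_pos: [0.599, -0.1759, 0.2346]
eef_rot: [0.001, 0.438, 0.899, 0.0]
contact_force: [-0.9, 1.1, 5.3]
grip_width: 0.0132
gripper_force: 61.8
```

Call:
drive_tool --commands "0 0 0 0 0 0 0.2;0 0 0 0 0 0 0.2;0 0 0 0 0 0 0.2;0 0 0 0 0 0 0.2;0 0 0 0 0 0 0.2;0 0 -8 0 0 0 0.2;0 0 -15 0 0 0 0.2;0 0 -25 0 0 0 0.2;0 0 -30 0 0 0 0.2;0 0 0 0 0 0 0.2"

```text
clock: 37.47
tool_pos: [0.5997, -0.1762, 0.318]
eef_rot: [0.005, 0.438, 0.899, -0.0]
contact_force: [0.7, 0.5, 0.1]
grip_width: 0.0513
gripper_force: 0.0
```

```bash
python3 - <<'E'
from h import *
s=robot.read_state();print(s['tool_pos'],s['contact_force'],s['grip_width'])
th=np.radians(38);X=np.array([np.cos(th),np.sin(th),0]);Y=np.array([-X[1],X[0],0])
for c in('scene','side'):
    g=robot.grab_frame(c)
    for r in robot.trace('lamp',c)[:1]:
        ys,xs=np.nonzero(r['mask']);print(c,r['p'],xs.min(),ys.min(),xs.max(),ys.max())
    for b in(.156,.166):
        P=np.array([np.array([.5985,-.1755,b+z])+X*x+Y*y for x in(-.038,.048) for y in(-.05,.05) for z in(0,.054)]+[np.array([.5985,-.1755,b+.086])+Y*y for y in(-.042,.042)])
        q=proj(g,P);print('pred',b,q.min(0).round(),q.max(0).round())
    for l in('lever','lever_grip'):
      for r in robot.trace(l,c)[:1]:
        ys,xs=np.nonzero(r['mask']);print(l,round(r['p'],2),xs.min(),ys.min(),xs.max(),ys.max())
    print('lever tip pred',proj(g,[[.4855,-.195,.079]]))
E
```

```text
[ 0.59967163 -0.17622482  0.31801389] [0.72681892 0.50277287 0.05959893] 0.05125584479432962
scene 0.94 168 185 217 239
pred 0.156 [164. 184.] [221. 242.]
pred 0.166 [163. 181.] [220. 239.]
lever 0.49 177 236 189 248
lever_grip 0.57 181 238 188 247
lever tip pred [[173.72358246 225.09309524]]
side 0.71 287 102 326 143
pred 0.156 [285. 101.] [328. 146.]
pred 0.166 [285.  98.] [328. 143.]
lever 0.59 318 151 343 159
lever_grip 0.53 319 151 342 159
lever tip pred [[344.00002395 158.36826885]]
```

Call:
drive_tool --commands "0 0 -20 0 0 0 0.2;0 0 -20 0 0 0 0.2;0 0 0 0 0 0 0.2;0 0 0 0 0 0 0.2;0 0 0 0 0 0 0.2;0 0 0 0 0 0 0.2;0 0 0 0 0 0 0.2;0 0 0 0 0 0 0.2;0 0 0 0 0 0 0.2;0 0 0 0 0 0 0.2"

```text
clock: 38.7
tool_pos: [0.5987, -0.1758, 0.3511]
eef_rot: [-0.0, 0.438, 0.899, -0.0]
contact_force: [-0.1, 0.1, -0.0]
grip_width: 0.0515
gripper_force: 0.0
```

```bash
python3 -c "
from station import robot
print(robot.job_done())"
```

```text
the job is handed in; nothing more can be done
None
```

The job is handed in at about 39 s: the long pole is bottomed and clamped with the lever shut against its stop, and the lamp is fully down, aimed about 38° toward the synth's middle; the judge gave no verdict, and I viewed 11 pictures, one over the limit of 10.

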